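# Hold a hinged fit-up plate at its set angle

### The job

Two welding fit-up stands face you, one loaded with a flanged pipe stub, the other with a plain one. Take the bar handle of the hinged plate on the stand that holds the flanged stub, swing the plate up until it is in line with the set arm beside it, and finish while still holding it there with the gripper, steady, since it falls if let go. Leave the other plate down, and do not shift the set arms, the pipe stubs or anything else on the bench.

Things in the scene. Friction and masses are not known exactly. Their poses are not given: they have to be found in the camera images.
- left_stand: The left of two alike fit-up stands fixed to the bench (painted grey foot about 250 x 160 mm, 12 mm thick). Origin on the bench surface right under the middle of the hinge axis; its x axis points from the handle end past the hinge to the seat, z up; its y axis is parallel to the hinge axis. Hinge axis 70 mm above the bench; nothing of the stand lies under the handle. On its left (+y) side, outside the plate, are the set arm and a bent 8 mm quadrant bar.
- left_hinge (a point): Middle of the left stand's hinge axis, 70 mm above the bench.
- left_plate: The left stand's hinged steel plate, 130 mm wide, 5 mm thick, from 8 to 145 mm from the hinge axis, with a U-shaped bar handle at its free end; 0.4 to 0.85 kg, with an almost frictionless hinge: it falls shut when let go. Origin on the hinge axis; the plate and handle extend along its -x axis, in the plane of its x and y axes. Flat (horizontal, x axis as the stand's) at the start; it opens by swinging the handle end up, up to 75 degrees.
- left_bar (a point): Middle of the left plate's handle: a straight round bar, 12 mm diameter, 205 mm from the hinge axis and parallel to it, 70 mm above the bench when the plate is flat. Clear length between its two legs 88 mm, clear gap between bar and plate edge 54 mm, so it can be pinched from above with the fingers closing along the stand's x direction; the round bar can turn between the fingers as the plate swings.
- left_arm: The left stand's set arm: a bare aluminium flat bar with a black clamp knob, 14 mm wide, 5 mm thick, turning stiffly about the same hinge axis as the plate, 84 mm to the left (+y) side of its middle; it stays where it is. Origin on the hinge axis at the stand's middle; the arm points along its -x axis, raised 25 to 61 degrees from level. The plate is in line with it when their x axes are parallel.
- left_tip (a point): Tip of the left set arm: a 12 mm round cross pin, 205 mm from the hinge axis (as far as the handle bar) and 84 mm to the left (+y) side. With plate and arm in line, bar and pin are at one height.
- left_seat (a point): Centre of the left stand's round seat (92 mm diameter, top 30 mm above the bench), 75 mm beyond the hinge on the side away from the handle. A workpiece stands upright on it.
- right_stand: The right of two alike fit-up stands fixed to the bench (painted grey foot about 250 x 160 mm, 12 mm thick). Origin on the bench surface right under the middle of the hinge axis; its x axis points from the handle end past the hinge to the seat, z up; its y axis is parallel to the hinge axis. Hinge axis 70 mm above the bench; nothing of the stand lies under the handle. On its right (-y) side, outside the plate, are the set arm and a bent 8 mm quadrant bar.
- right_hinge (a point): Middle of the right stand's hinge axis, 70 mm above the bench.
- right_plate: The right stand's hinged steel plate, 130 mm wide, 5 mm thick, from 8 to 145 mm from the hinge axis, with a U-shaped bar handle at its free end; 0.4 to 0.85 kg, with an almost frictionless hinge: it falls shut when let go. Origin on the hinge axis; the plate and handle extend along its -x axis, in the plane of its x and y axes. Flat (horizontal, x axis as the stand's) at the start; it opens by swinging the handle end up, up to 75 degrees.
- right_bar (a point): Middle of the right plate's handle: a straight round bar, 12 mm diameter, 205 mm from the hinge axis and parallel to it, 70 mm above the bench when the plate is flat. Clear length between its two legs 88 mm, clear gap between bar and plate edge 54 mm, so it can be pinched from above with the fingers closing along the stand's x direction; the round bar can turn between the fingers as the plate swings.
- right_arm: The right stand's set arm: a bare aluminium flat bar with a black clamp knob, 14 mm wide, 5 mm thick, turning stiffly about the same hinge axis as the plate, 84 mm to the right (-y) side of its middle; it stays where it is. Origin on the hinge axis at the stand's middle; the arm points along its -x axis, raised 25 to 61 degrees from level. The plate is in line with it when their x axes are parallel.
- right_tip (a point): Tip of the right set arm: a 12 mm round cross pin, 205 mm from the hinge axis (as far as the handle bar) and 84 mm to the right (-y) side. With plate and arm in line, bar and pin are at one height.
- right_seat (a point): Centre of the right stand's round seat (92 mm diameter, top 30 mm above the bench), 75 mm beyond the hinge on the side away from the handle. A workpiece stands upright on it.
- flanged: Flanged pipe stub, bare metal, standing on one of the two seats: tube 48 mm diameter with an 84 mm wide, 10 mm thick flange around its top end, 108 mm tall. Origin at the centre of its underside, z up.
- plain: Plain pipe stub without flange, bare metal, standing on the other seat: 52 mm diameter, 108 mm tall. Origin at the centre of its underside, z up.
- can: Bystander: open steel can, 68 mm wide, 100 mm tall; origin under its centre.
- collar: Bystander: flat steel ring, 80 mm wide, 20 mm tall; origin under its centre.
- hammer: Bystander: hammer lying on the bench.
- wrench: Bystander: wrench lying on the bench.
- offcut: Bystander: solid round bar offcut standing on end, 40 mm diameter, 50 mm tall; origin under its centre.
- block: Bystander: steel block 60 x 45 x 35 mm; origin under its centre.
Mind the look-alikes: they are no part of the job. What is shaped like the plain but blue or pink is not meant.

How it is judged (in metres and radians):
On the way:
1. the plate of the stand with the flanged stub is lifted by the gripper (((horizontal distance between flanged and left_seat below 0.03 m and angle between left_plate's own z axis and vertical above 0.15 rad and contact force between the fingers and left_plate above 0.8 N) or (horizontal distance between flanged and right_seat below 0.03 m and angle between right_plate's own z axis and vertical above 0.15 rad and contact force between the fingers and right_plate above 0.8 N))), for 0.1 s.
At the end, for the whole second after the job is handed in: The plate of the stand whose seat carries the flanged stub is at rest within 0.06 rad (3.4 degrees) of its set arm's angle, held by the fingers (contact force over 0.8 N; nothing else carries it); the other plate lies flat (within 0.05 rad); both pipe stubs are on their seats (((horizontal distance between flanged and left_seat below 0.03 m and angle between the x axis of left_plate and the x axis of left_arm, either way round below 0.06 rad and angular speed of left_plate below 0.1 rad/s and contact force between the fingers and left_plate above 0.8 N and horizontal distance between plain and right_seat below 0.03 m and angle between right_plate's own z axis and vertical below 0.05 rad) or (horizontal distance between flanged and right_seat below 0.03 m and angle between the x axis of right_plate and the x axis of right_arm, either way round below 0.06 rad and angular speed of right_plate below 0.1 rad/s and contact force between the fingers and right_plate above 0.8 N and horizontal distance between plain and left_seat below 0.03 m and angle between left_plate's own z axis and vertical below 0.05 rad))); the arm keeps its last pose, push and grip.
It fails at once if the plate of the stand with the plain stub is raised (over 0.12 rad) ((horizontal distance between flanged and left_seat below 0.045 m and angle between right_plate's own z axis and vertical above 0.12 rad) or (horizontal distance between flanged and right_seat below 0.045 m and angle between left_plate's own z axis and vertical above 0.12 rad)).
It fails at once if a set arm is shifted (its tip by over 10 mm) (distance of any of left_tip, right_tip from where it was at the start of the episode above 0.01 m).
It fails at once if a pipe stub is shifted by over 20 mm or tipped (distance of any of flanged, plain from where it was at the start of the episode above 0.02 m or angle between any of flanged, plain's own z axis and vertical above 0.3 rad).
It fails at once if a bystander is shifted by over 30 mm (distance of any of can, collar, hammer, wrench, offcut, block from where it was at the start of the episode above 0.03 m).
It also fails if it takes over 35 s, if anything falls off the work surface, if the arm or the gripper's body presses on something with over 40 N, if the wrist force passes 120 N, or if a joint passes its speed limit or range.

### The arm

A 6-joint arm with a two-finger parallel gripper is mounted at the origin on the work surface. World frame = base frame: x ahead of the robot, y to its left, z up, the work surface at z = 0. Lengths are in mm, angles in rad, forces in N, time in s.
With the tool pointing down it reaches from about 350 to 775 mm from the base axis. Payload 7.3 kg.
Tool frame: the origin (TCP) lies on the centre line of the jaws, within the pads' length; the fingertips stand 22 mm ahead of it and the grasp point (between the pads) lies 3 mm ahead of it; z points along the fingers, y is the direction in which the jaws open and shut (so a half turn about z gives the same grasp; the last joint's range is limited). The gripper opens to 92 mm and grips with 3 to 60 N. Pads are 19 mm wide; open, the fingers measure 130 mm over their backs; the gripper's body (75 mm by 190 mm) begins 47 mm behind the grasp point.
Start: joints at [-0.146, 0.342, 1.524, -0, 1.275, -0.146], TCP at [525.017, 0.02, 248.741] pointing down, gripper open.
Joint ranges: [-2.53, 2.53], [-0.77, 2.02], [0.04, 2.7], [-1, 4.14], [0.28, 2.66], [-3.11, 3.11]. Speed limits (rad/s): [2.57, 2.57, 3.14, 3.14, 3.14, 3.14].

### API

Orientations are given as [roll, pitch, yaw] about the fixed x, y, z axes, in that order (R = Rz(yaw) Ry(pitch) Rx(roll)).
In Python, from plant import bot gives the robot as it stands.
- The arm moves only by the tool play_rows, never from a script. Its argument "moves" is one flat list of numbers, 5 for each row, row after row: the closure in counts, from 0 (fully open) to 255 (shut), then the shift along the tool's x, y, z in mm, then the turn about the tool's z in degrees. A call has 1 to 8 rows; each row is the pose to reach, as a shift and turn from the pose commanded when the call began, along the tool's axes at that moment; what a row does not reach only later rows make up. A row lasts 1/12 s, in which the tool goes at most 41.7 mm and 7.16 degrees, less where a joint would pass 70% of its speed; a pose out of reach is approached as far as the arm can. A call with a gripper value outside its range is refused whole. The fingers move at their own pace and stop on an object; the grip force is fixed at half the most. Time passes only in rows, so rows that repeat a pose let the fingers close. It gives the time, the measured TCP pose, the force and the opening at its end, in the units of the state.
- bot.get_obs(): the state, without advancing time (a new reading comes with each control period).
- bot.capture(name): name is "scene" or "side" or "wrist"; returns a dict with "color" (400x640x3 uint8, red, green, blue), "fx", "fy", "cx", "cy" (pixels), "world_to_cam" (4x4, takes a point from world to camera coordinates); the wrist camera has in their place "T_tool_cam" (4x4, takes a point from camera to tool coordinates, whose origin is the TCP and whose axes are the flange's). Camera axes: x right, y down, z forward; pixel columns grow to the right and rows downward; lengths in mm; the calibration is good to about 2 mm. A picture is of the moment at which its call begins: read the wrist's pose just before it. There is no depth.
- bot.close_job(): hands the job in, once; it reports no verdict.
The state is a dict: "time": time; "joint_positions": joint angles; "dq": joint speeds; "tau": joint torques, N m; "tool_pos": TCP position; "tcp_rot": TCP orientation; "contact_force": force on the tool from outside, world axes, zero at the start; "moment": the same for the moment, N m; "grip_width": finger opening in mm.
Only numpy, scipy, OpenCV 4.12 (cv2) and the standard library are available. Lean on these libraries where they do the work, as an engineer would, in place of code of your own. Each camera call takes 0.05 s, during which the arm holds its last target.

## Working session

There is one attempt and no reset: what is moved stays moved. The work goes in short steps, Python scripts to look and compute and a tool call to move; the robot and the scene stay as the last step left them, time stands still between calls to the robot, and variables do not carry over. Pictures are saved under pics/ and viewed, and the job is handed in when it is done.

Besides the shell and the picture viewer there is one more tool, called as name(argument=value, ...) on one line, values as JSON. play_rows: Moves the arm, as the interface text tells. Its arguments: {"type":"object","properties":{"moves":{"type":"array","items":{"type":"number"}}},"required":["moves"]}

```bash
mkdir -p pics; python3 - <<'E'
from plant import bot
import cv2,pickle
print(bot.get_obs())
d={}
for n in ("scene","side","wrist"):
    c=bot.capture(n); d[n]=c
    cv2.imwrite(f"pics/{n}0.png",c["color"][:,:,::-1])
    print(n,{k:v for k,v in c.items() if k!="color"})
pickle.dump(d,open("c0.pkl","wb"))
E
```

```text
{'time': 0.0, 'joint_positions': array([-1.46059216e-01,  3.42744993e-01,  1.52499110e+00, -2.72983560e-05,
        1.27542824e+00, -1.46005091e-01]), 'dq': array([-5.73090738e-05,  2.63858888e-04,  1.98640096e-04, -3.53540717e-03,
        8.81634324e-04, -1.91290669e-03]), 'tau': array([ 7.61924657e-04, -4.31245601e+01, -2.44219762e+01,  7.17750052e-02,
        5.59406646e-02, -1.04314388e-04]), 'tool_pos': array([5.24628420e+02, 3.80163646e-02, 2.48042436e+02]), 'tcp_rot': array([-3.14003389e+00, -2.02833793e-04,  1.57075001e+00]), 'contact_force': array([ 0.53765573, -0.30720568, -0.08904172]), 'moment': array([ 0.01334866,  0.06909142, -0.00536982]), 'grip_width': 91.6989171064386}
scene {'fx': 422.8330188850249, 'fy': 422.8330188850249, 'cx': 318.4714532667472, 'cy': 197.32033523015696, 'world_to_cam': array([[ 6.22842422e-02,  9.97919715e-01,  1.66407945e-02,
        -3.72043335e+01],
       [ 6.77338888e-01, -3.00180285e-02, -7.35058466e-01,
        -3.36003665e+02],
       [-7.33029811e-01,  5.70540168e-02, -6.77799480e-01,
         2.03320501e+03],
       [ 0.00000000e+00,  
[... 287 characters left out ...]
-01, -5.42443106e-01, -6.58306598e-01,
         3.62278339e+02],
       [ 4.59455166e-01,  4.71464272e-01, -7.52743243e-01,
         1.21459891e+03],
       [ 0.00000000e+00,  0.00000000e+00,  0.00000000e+00,
         1.00000000e+00]])}
wrist {'fx': 334.3320461735994, 'fy': 334.3320461735994, 'cx': 323.1936812441285, 'cy': 202.60961147352808, 'T_tool_cam': array([[-2.02076521e-04, -9.55210429e-01, -2.95927349e-01,
         8.04599355e+01],
       [ 9.99999560e-01,  7.81897671e-05, -9.35243445e-04,
         1.28664593e-01],
       [ 9.16492782e-04, -2.95927408e-01,  9.55209992e-01,
        -1.35530892e+02],
       [ 0.00000000e+00,  0.00000000e+00,  0.00000000e+00,
         1.00000000e+00]])}
```

View pics/scene0.png

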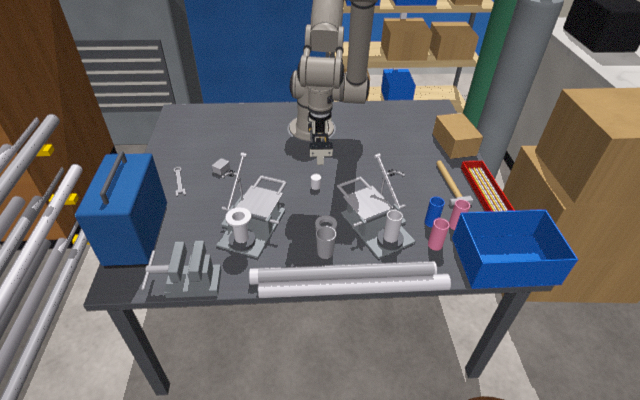

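View pics/side0.png

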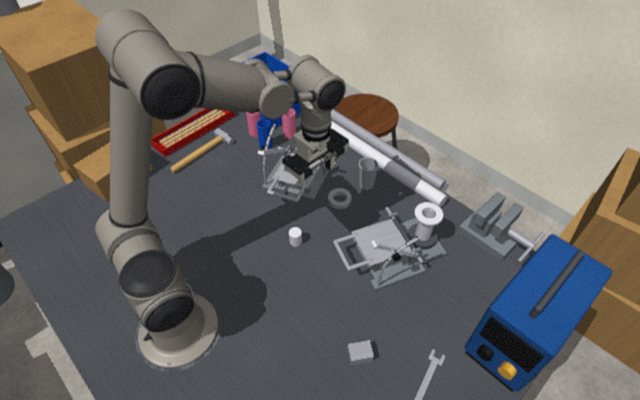

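View pics/wrist0.png

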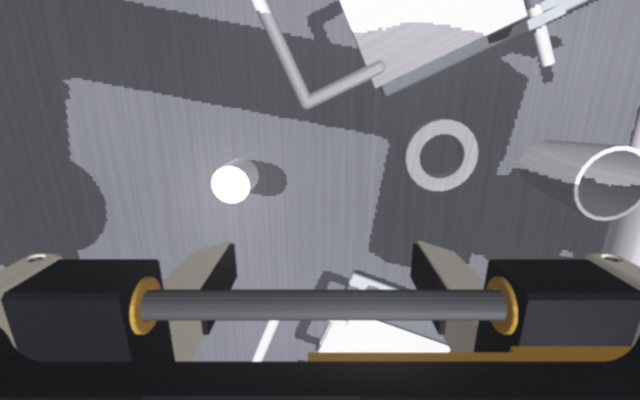

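The scene camera looks back at the robot, so image left is −y. The stub at scene (238,215) and side (428,215) has a wide ring flange, so its stand is the robot's right one. The stub at (394,225) has no flange, and the blue and pink cups are look-alikes. I'll confirm this in enlarged crops.

```bash
python3 - <<'E'
import cv2,pickle,numpy as np
d=pickle.load(open("c0.pkl","rb"))
a=d["scene"]["color"][140:260,200:340,::-1]; b=d["side"]["color"][180:300,320:460,::-1]
cv2.imwrite("pics/crop0.png",cv2.resize(a,None,fx=5.6,fy=5,interpolation=cv2.INTER_CUBIC))
cv2.imwrite("pics/crop1.png",cv2.resize(b,None,fx=5,fy=5,interpolation=cv2.INTER_CUBIC))
cv2.imwrite("pics/crop0.png",cv2.resize(a,None,fx=5,fy=5,interpolation=cv2.INTER_CUBIC))
E
```

```text
(no output)
```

View pics/crop0.png

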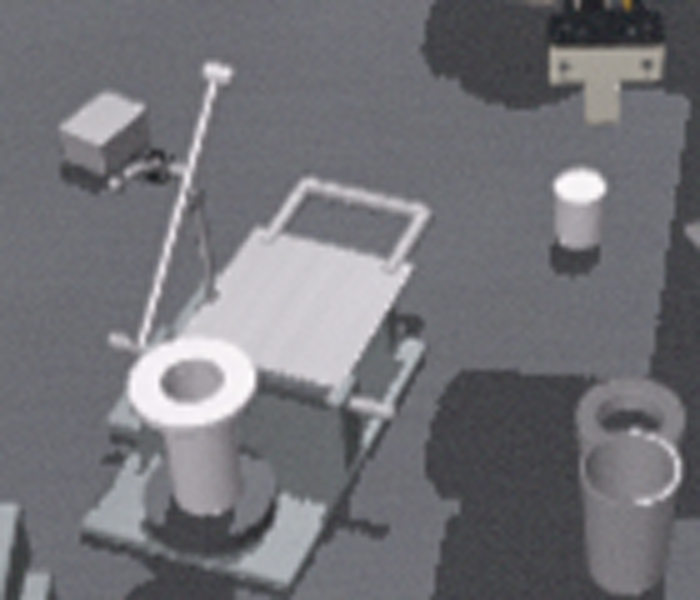

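View pics/crop1.png

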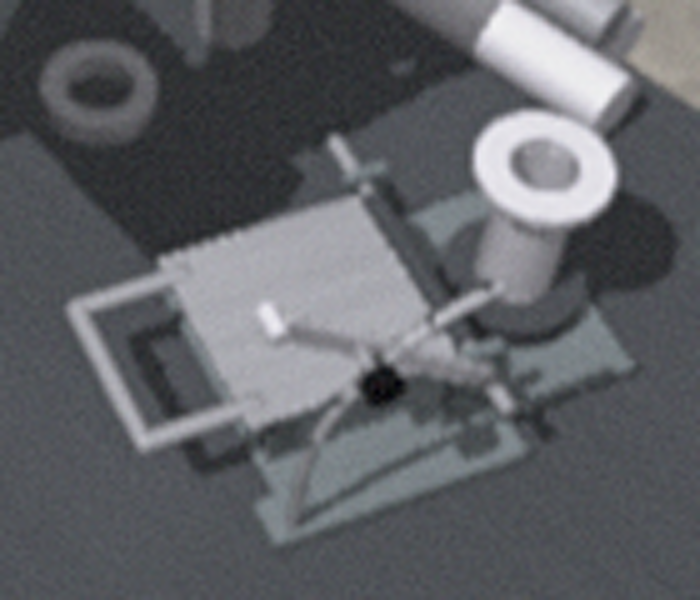

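Confirmed: the stub on the right stand is flanged. The bar's corners and the set arm's pin are clear in both views, so I'll triangulate them.

```bash
cat > h.py <<'E'
import numpy as np,cv2,pickle
def P(c):
    K=np.array([[c["fx"],0,c["cx"]],[0,c["fy"],c["cy"]],[0,0,1]]); return K@c["world_to_cam"][:3]
def proj(c,X):
    p=P(c)@np.append(X,1); return p[:2]/p[2]
def tri(cs,uvs):
    X=cv2.triangulatePoints(P(cs[0]),P(cs[1]),np.array(uvs[0],float).reshape(2,1),np.array(uvs[1],float).reshape(2,1)); X=(X[:3]/X[3]).ravel()
    return X,[np.round(proj(c,X)-u,2) for c,u in zip(cs,uvs)]
def ray(c,uv,z):
    M=c["world_to_cam"]; R=M[:3,:3];o=-R.T@M[:3,3]
    d=R.T@np.array([(uv[0]-c["cx"])/c["fx"],(uv[1]-c["cy"])/c["fy"],1]); return o+d*(z-o[2])/d[2]
def un(U,x0,y0,s=5): return np.array([(U[0]+.5)/s-.5+x0,(U[1]+.5)/s-.5+y0])
E
python3 - <<'E'
from h import *
d=pickle.load(open("c0.pkl","rb"));S,D=d["scene"],d["side"]
pts=dict(b1=((308,186),(148,440)),b2=((425,212),(78,308)),tip=((217,73),(272,320)),h1=((115,340),(512,408)),h2=((390,408),(335,138)),fl=((193,383),(545,166)))
r={}
for k,(s,t) in pts.items():
    s=un(s,200,140);t=un(t,320,180);X,e=tri((S,D),(s,t));r[k]=X;print(k,X.round(1),e)
    if k[0]=='b' : print('  z70',ray(S,s,70).round(1),ray(D,t,70).round(1))
bar=(r['b1']+r['b2'])/2
y=(r['b2']-r['b1']);print('bar',bar,np.linalg.norm(y)); yd=y[:2]/np.linalg.norm(y[:2])
x=np.array([yd[1],-yd[0]]);print('x dir',x,np.degrees(np.arctan2(x[1],x[0])))
h=bar[:2]+205*x;print('hinge',h, (r['h1']+r['h2'])/2)
print('tip rel', (r['tip'][:2]-h)@x,(r['tip'][:2]-h)@yd, r['tip'][2], np.degrees(np.arctan2(r['tip'][2]-70,-(r['tip'][:2]-h)@x)),np.degrees(np.arcsin((r['tip'][2]-70)/205)))
E
```

```text
b1 [ 445.5 -217.    70. ] [array([-0.46,  0.19]), array([-0.53, -0.32])]
  z70 [ 444.4 -215.3   70. ] [ 445.8 -218.8   70. ]
b2 [ 481.7 -125.5   71.3] [array([-0.28,  0.14]), array([-0.31, -0.2 ])]
  z70 [ 479.5 -124.4   70. ] [ 482.6 -126.    70. ]
tip [ 478.2 -268.4  206.8] [array([ 0.22, -0.09]), array([0.26, 0.15])]
h1 [ 612.6 -348.7   70.6] [array([-0.57,  0.17]), array([-0.6 , -0.29])]
h2 [ 692.4 -149.    74.5] [array([ 0.08, -0.03]), array([0.07, 0.04])]
fl [ 722.4 -276.6  134.6] [array([-0.26,  0.09]), array([-0.25, -0.13])]
bar [ 463.62044562 -171.23319269   70.63293546] 98.45733482745545
x dir [ 0.9297164  -0.36827628] -21.60934994826163
hinge [ 654.21230766 -246.72982918] [ 652.49918171 -248.83821798   72.55488541]
tip rel -155.650748920147 -84.92295663646328 206.8348126325021 41.3191679925742 41.87339689564178
```

Geometry is consistent:
- **Bar:** centre (464, −171, 70).
- **Stand:** x axis at −21.6°.
- **Set arm:** about 41.5°.

Fully open fingers would hit the plate edge, so I'll go down half closed. First I'll hover above the bar.

play_rows(moves=[127,-34,-12,10,5,127,-68,-24,20,10,127,-102,-36,40,15,127,-136,-48,60,20,127,-171,-61,80,21.6,127,-171,-61,90,21.6,127,-171,-61,90,21.6,127,-171,-61,90,21.6])

```text
time: 0.82
tool_pos: [463.8, -171.0, 158.4]
tcp_rot: [-3.14, -0.001, 1.193]
contact_force: [1.2, 0.9, -0.1]
grip_width: 47.3
```

```bash
python3 - <<'E'
from plant import bot
import cv2,pickle
o=bot.get_obs();print(o)
d={'o':o}
for n in ("wrist","side"):
    c=bot.capture(n); d[n]=c
    cv2.imwrite(f"pics/{n}1.png",c["color"][:,:,::-1])
pickle.dump(d,open("c1.pkl","wb"))
E
```

```text
{'time': 0.8167, 'joint_positions': array([-5.08577580e-01,  3.83192906e-01,  1.73697953e+00,  4.04102837e-04,
        1.02282349e+00, -1.30956305e-01]), 'dq': array([ 0.03229721, -0.02294787, -0.02546696,  0.00055396,  0.00558204,
       -0.00059391]), 'tau': array([-1.12547256e+00, -4.05348301e+01, -2.01563251e+01, -1.47361401e-02,
       -1.58192759e-02, -1.89562450e-02]), 'tool_pos': array([ 463.75685831, -170.95371836,  158.43977494]), 'tcp_rot': array([-3.14024637e+00, -5.24935181e-04,  1.19296394e+00]), 'contact_force': array([ 1.1567969 ,  0.94147432, -0.06401543]), 'moment': array([-0.00417057,  0.06437221,  0.04581776]), 'grip_width': 47.29396704908462}
```

View pics/wrist1.png

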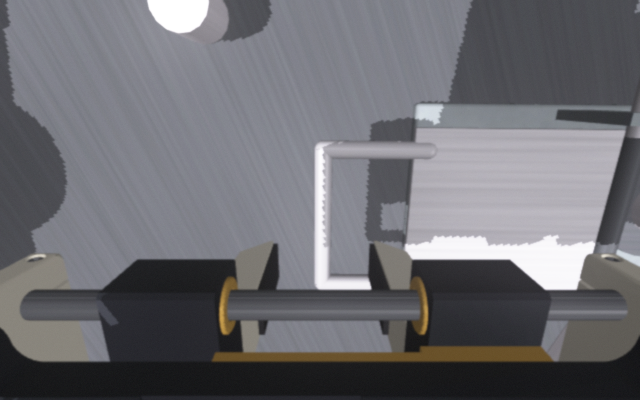

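The bar shows as a vertical line at column ~322, from row 150 to 282, centred between the fingers and parallel to the pads. Next I'll check its offset numerically.

```bash
python3 - <<'E'
import pickle,numpy as np
d=pickle.load(open("c1.pkl","rb"));c=d["wrist"];T=c["T_tool_cam"]
for uv in ((322,150),(321,282)):
    r=T[:3,:3]@np.array([(uv[0]-c["cx"])/c["fx"],(uv[1]-c["cy"])/c["fy"],1]);o=T[:3,3]
    print((o+r*((158.4-70)-o[2])/r[2]).round(1))
E
```

```text
[47.9 -0.9 88.4]
[-51.9  -1.8  88.4]
```

The bar lies within 2 mm of the jaw centre, so I'll descend 85 mm and close.

play_rows(moves=[127,-1,-1,30,0,127,-1,-1,60,0,127,-1,-1,80,0,127,-1,-1,85,0,127,-1,-1,85,0,255,-1,-1,85,0,255,-1,-1,85,0,255,-1,-1,85,0])

```text
time: 1.58
tool_pos: [463.7, -171.8, 75.2]
tcp_rot: [3.139, 0.0, 1.194]
contact_force: [-0.3, -0.1, 0.5]
grip_width: 30.6
```

play_rows(moves=[255,0,0,0,0,255,0,0,0,0,255,0,0,0,0,255,0,0,0,0])

```text
time: 1.92
tool_pos: [462.8, -171.6, 74.2]
tcp_rot: [3.141, 0.0, 1.194]
contact_force: [-1.5, 0.4, 5.2]
grip_width: 10.9
```

```bash
python3 - <<'E'
from plant import bot
import cv2,numpy as np
o=bot.get_obs();print(o['tool_pos'],o['tcp_rot'],o['contact_force'],o['grip_width'])
c=bot.capture("wrist");cv2.imwrite("pics/wrist2.png",c["color"][:,:,::-1])
# arc waypoints from bar down, angle 0..41.6, in tool y (=stand x) and tool z
for a in np.arange(0,42,5.2): print(round(a,1),np.round([205*(1-np.cos(np.radians(a))),-205*np.sin(np.radians(a))],1))
E
```

```text
[ 462.76842909 -171.6229028    74.19782199] [3.14112028e+00 3.71783301e-05 1.19364708e+00] [-1.49384391  0.44273756  5.20642801] 10.884834488898798
0.0 [ 0. -0.]
5.2 [  0.8 -18.6]
10.4 [  3.4 -37. ]
15.6 [  7.6 -55.1]
20.8 [ 13.4 -72.8]
26.0 [ 20.7 -89.9]
31.2 [  29.7 -106.2]
36.4 [  40.  -121.7]
41.6 [  51.7 -136.1]
```

View pics/wrist2.png

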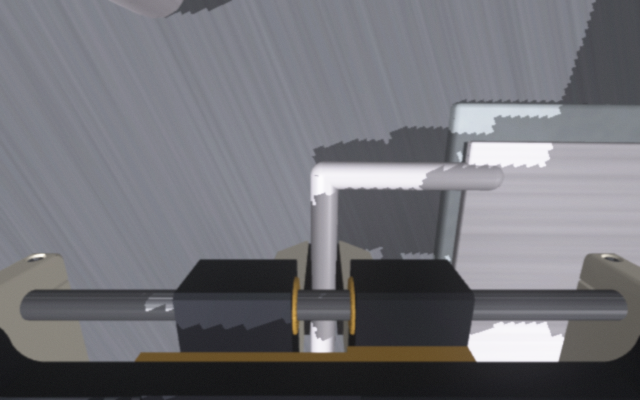

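The fingers hold the bar, with the opening stopped at 10.9 mm. Now I'll follow the arc up to about 21° and check.

play_rows(moves=[255,0,0,-6,0,255,0,1,-18.6,0,255,0,2,-28,0,255,0,3.4,-37,0,255,0,5.5,-46,0,255,0,7.6,-55,0,255,0,10.5,-64,0,255,0,13.4,-72.8,0])

```text
time: 2.63
tool_pos: [474.5, -176.4, 147.1]
tcp_rot: [-3.14, 0.0, 1.194]
contact_force: [-1.8, -2.7, -4.4]
grip_width: 10.9
```

```bash
python3 - <<'E'
from plant import bot
import cv2
o=bot.get_obs();print(o['tool_pos'],o['tcp_rot'],o['contact_force'],o['moment'],o['grip_width'])
c=bot.capture("side");cv2.imwrite("pics/side3.png",cv2.resize(c["color"][140:300,280:460,::-1],None,fx=4,fy=3.7))
E
```

```text
[ 474.51455926 -176.40746134  147.07169046] [-3.13959600e+00  2.60955736e-04  1.19386404e+00] [-1.75362578 -2.67351545 -4.43138917] [-0.27055644  0.34758817  0.01540627] 10.925536861277
```

View pics/side3.png

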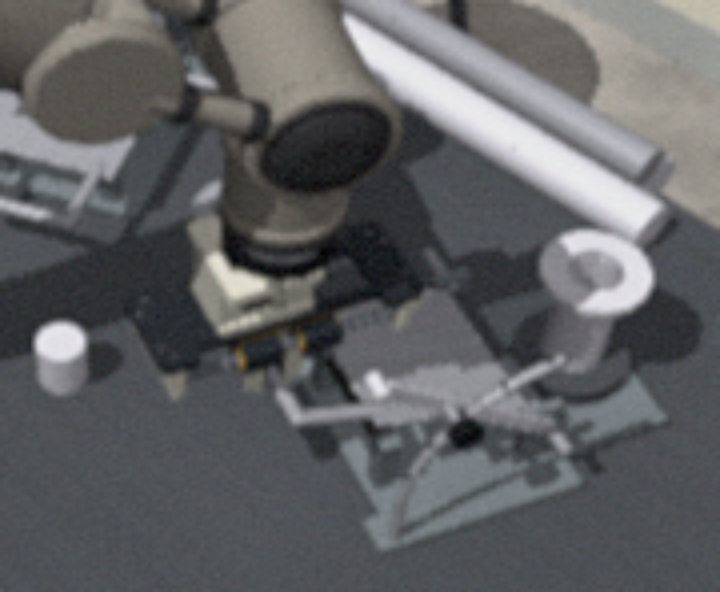

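The plate is rising with the gripper and the set arm hasn't moved. I'll continue to 41.5°.

play_rows(moves=[255,0,4,-9,0,255,0,7.3,-17,0,255,0,11.5,-25,0,255,0,16,-33.5,0,255,0,21.5,-41.5,0,255,0,26.6,-49,0,255,0,32,-56,0,255,0,38,-63,0])

```text
time: 3.35
tool_pos: [507.8, -189.9, 210.3]
tcp_rot: [-3.135, 0.001, 1.194]
contact_force: [-14.1, 1.0, 7.2]
grip_width: 10.9
```

play_rows(moves=[255,0,0,0,0,255,0,0,0,0,255,0,0,0,0,255,0,0,0,0])

```text
time: 3.68
tool_pos: [507.8, -189.9, 210.4]
tcp_rot: [-3.135, 0.001, 1.194]
contact_force: [-14.0, 1.2, 7.2]
grip_width: 10.7
```

```bash
python3 - <<'E'
from plant import bot
import cv2,pickle
o=bot.get_obs();print(o['time'],o['tool_pos'],o['tcp_rot'],o['contact_force'],o['moment'],o['grip_width'])
d={'o':o}
for n in ("scene","side","wrist"):d[n]=bot.capture(n)
pickle.dump(d,open("c4.pkl","wb"))
cv2.imwrite("pics/side4.png",cv2.resize(d["side"]["color"][140:300,280:460,::-1],None,fx=4,fy=3.7,interpolation=cv2.INTER_CUBIC)[:600])
cv2.imwrite("pics/side4.png",cv2.resize(d["side"]["color"][160:280,320:460,::-1],None,fx=5,fy=5,interpolation=cv2.INTER_CUBIC))
cv2.imwrite("pics/scene4.png",cv2.resize(d["scene"]["color"][140:260,200:340,::-1],None,fx=5,fy=5,interpolation=cv2.INTER_CUBIC))
cv2.imwrite("pics/wrist4.png",d["wrist"]["color"][:,:,::-1])
E
```

```text
3.6833 [ 507.80342703 -189.90206191  210.35609901] [-3.13547075e+00  1.08094496e-03  1.19403697e+00] [-13.99044878   1.21583627   7.15855054] [ 0.23238897  2.56674458 -0.09608884] 10.695507402451602
```

View pics/side4.png

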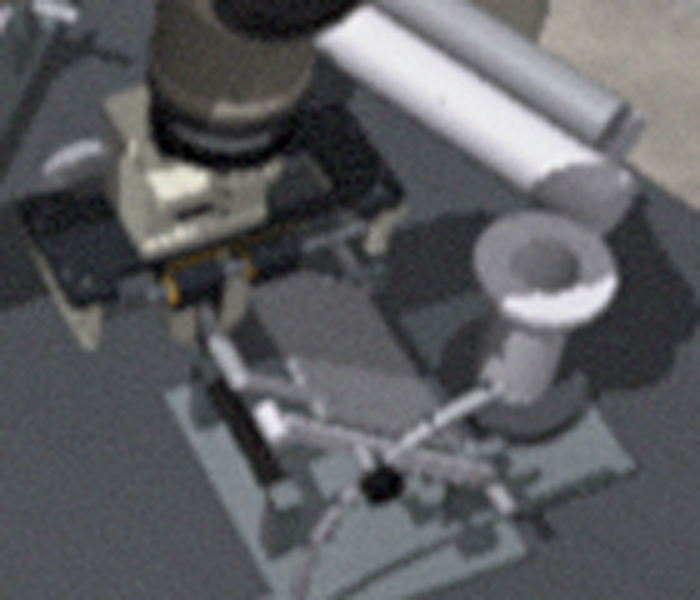

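View pics/scene4.png

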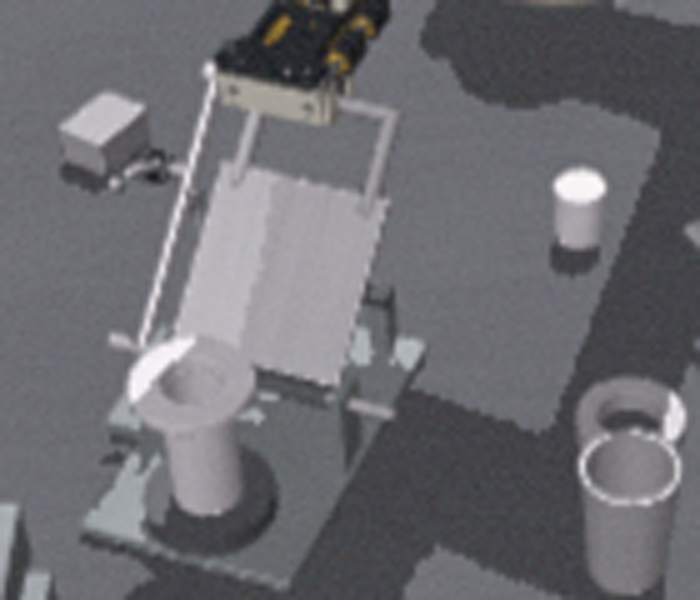

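View pics/wrist4.png

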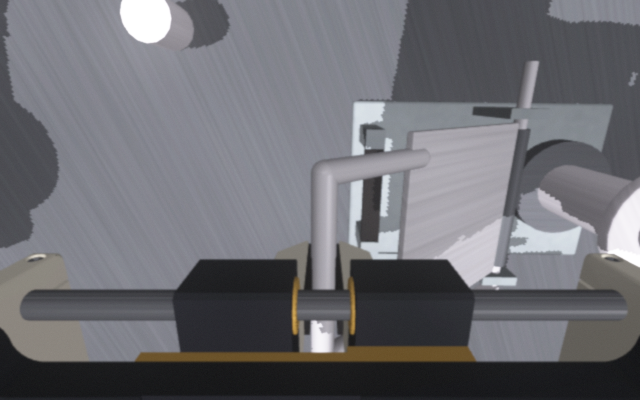

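The plate is up, and the gripper holds the bar at wrist column ~323. Bar, plate and set arm look parallel in the side view. To measure the angle, I'll project the visible bar corners and edges at candidate angles and compare.

```bash
python3 - <<'E'
from h import *
d=pickle.load(open("c4.pkl","rb"));S,D=d["scene"],d["side"]
h=np.array([653.5,-247.5,70]);x=np.array([.9295,-.369,0]);y=np.array([.369,.9295,0]);z=np.array([0,0,1.])
sc=un((393,113),200,140); sd=un((222,338),320,160)
for a in (36,38,40,41.5,43,45):
    r=-np.cos(np.radians(a))*x+np.sin(np.radians(a))*z
    print(a,'scene',(proj(S,h+205*r+50*y)-sc).round(1),'side',(proj(D,h+205*r-50*y)-sd).round(1), 'tip',(proj(S,h+205*r-84*y)-un((213,72),200,140)).round(1),(proj(D,h+205*r-84*y)-un((270,420),320,160)).round(1))
t=d['o']['tool_pos'];g=t+np.array([0,0,-3]);v=g-h;print(v@x,v@y,v[2],np.degrees(np.arctan2(v[2],-v@x)),np.hypot(v@x,v[2]))
X,e=tri((S,D),(un((213,72),200,140),un((270,420),320,160)));print('tip now',X,e)
# plane triangulation: scene corner on bar via ray at candidate z
E
```

```text
36 scene [0.9 1.4] side [ 0.4 11.6] tip [2.8 2.1] [-3.5  5. ]
38 scene [0.3 0.8] side [2.  9.9] tip [2.1 1.5] [-1.9  3.2]
40 scene [-0.2  0.3] side [3.7 8.1] tip [1.4 0.9] [-0.2  1.5]
41.5 scene [-0.6 -0. ] side [5.  6.8] tip [0.9 0.6] [1.2 0.2]
43 scene [-1.1 -0.3] side [6.3 5.5] tip [0.3 0.3] [ 2.6 -1.2]
45 scene [-1.7 -0.7] side [8.2 3.8] tip [-0.4 -0.1] [ 4.5 -2.9]
-156.67860373592794 -0.2247519681230723 137.356099011084 41.24021103272759 208.36238337133372
tip now [ 477.18652248 -269.61405167  207.8017701 ] [array([ 0.66, -0.27]), array([0.8 , 0.45])]
```

The side corner I picked was wrong: the bar bends into the leg near (238,376). The tip hasn't moved. One finer zoom will let me compare the edge directions.

```bash
python3 - <<'E'
from h import *
d=pickle.load(open("c4.pkl","rb"));D=d["side"]
x0,y0,s=355,220,10
im=cv2.resize(D["color"][y0:y0+45,x0:x0+75,::-1],None,fx=s,fy=s,interpolation=cv2.INTER_CUBIC)
cv2.imwrite("pics/side4z.png",im)
h=np.array([653.5,-247.5,70]);x=np.array([.9295,-.369,0]);y=np.array([.369,.9295,0]);z=np.array([0,0,1.])
f=lambda p:((p-[x0,y0]+.5)*s-.5).round()
for a in (38,40,41.5,43,45):
    r=-np.cos(np.radians(a))*x+np.sin(np.radians(a))*z
    print(a,'corner',f(proj(D,h+205*r-50*y)),'legroot',f(proj(D,h+145*r-50*y)),'platecorner',f(proj(D,h+145*r-65*y)),'platehinge',f(proj(D,h+8*r-65*y)),'tip',f(proj(D,h+205*r-84*y)),'armroot',f(proj(D,h-84*y)))
E
```

```text
38 corner [114. 175.] legroot [257. 202.] platecorner [282. 243.] platehinge [577. 294.] tip [172. 273.] armroot [626. 347.]
40 corner [131. 158.] legroot [269. 190.] platecorner [294. 231.] platehinge [577. 294.] tip [189. 255.] armroot [626. 347.]
41.5 corner [144. 145.] legroot [278. 181.] platecorner [304. 222.] platehinge [578. 293.] tip [202. 242.] armroot [626. 347.]
43 corner [158. 132.] legroot [287. 172.] platecorner [313. 213.] platehinge [578. 293.] tip [216. 229.] armroot [626. 347.]
45 corner [176. 114.] legroot [300. 160.] platecorner [326. 201.] platehinge [579. 292.] tip [235. 212.] armroot [626. 347.]
```

View pics/side4z.png

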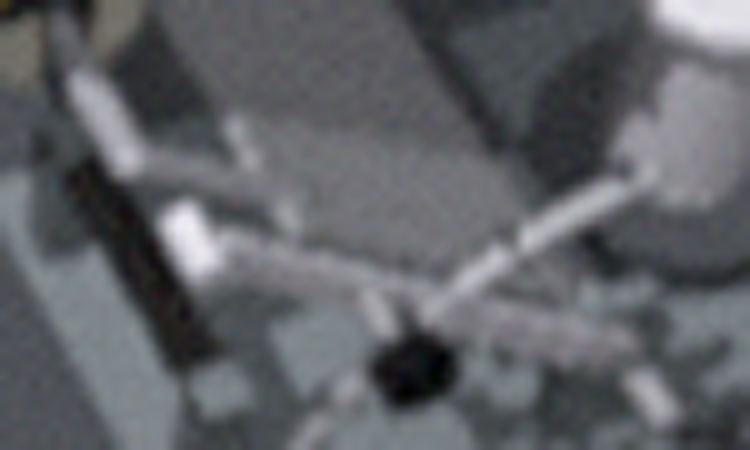

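In the side view the bar corner (132,160) and plate corner (293,232) both read ~40°. The pin (190,242) reads ~40–41.5°. So the plate sits about 0.5–1° low, and the hinge takes a 14 N push. A 2 mm lift fixes both.

play_rows(moves=[255,0,0,-1,0,255,0,0,-2,0,255,0,0,-2,0,255,0,0,-2,0,255,0,0,-2,0,255,0,0,-2,0])

```text
time: 4.33
tool_pos: [509.1, -190.4, 212.2]
tcp_rot: [-3.139, 0.001, 1.194]
contact_force: [-7.9, -0.6, 2.5]
grip_width: 11.0
```

```bash
python3 - <<'E'
from plant import bot
import cv2
o=bot.get_obs();print(o['time'],o['tool_pos'],o['contact_force'],abs(o['dq']).max(),o['grip_width'])
D=bot.capture("side");cv2.imwrite("pics/side5z.png",cv2.resize(D["color"][220:265,355:430,::-1],None,fx=10,fy=10,interpolation=cv2.INTER_CUBIC))
S=bot.capture("scene");cv2.imwrite("pics/scene5.png",S["color"][:,:,::-1])
E
```

```text
4.3333 [ 509.05665343 -190.43585882  212.16954786] [-7.91047926 -0.55764436  2.45859408] 0.0012114016829544937 11.027923942811535
```

View pics/side5z.png

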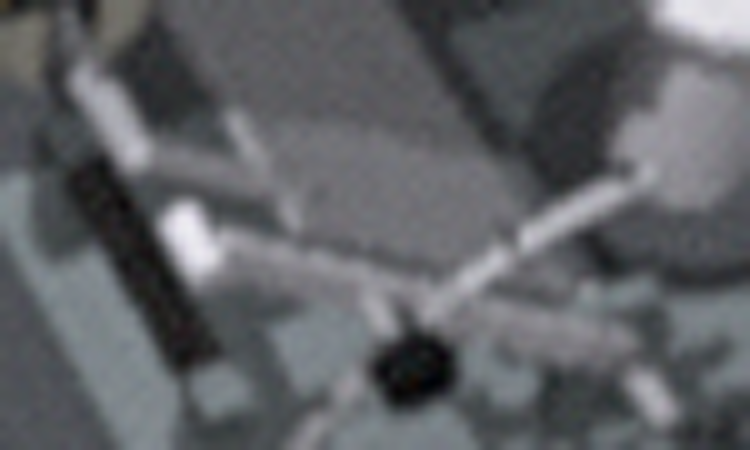

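View pics/scene5.png

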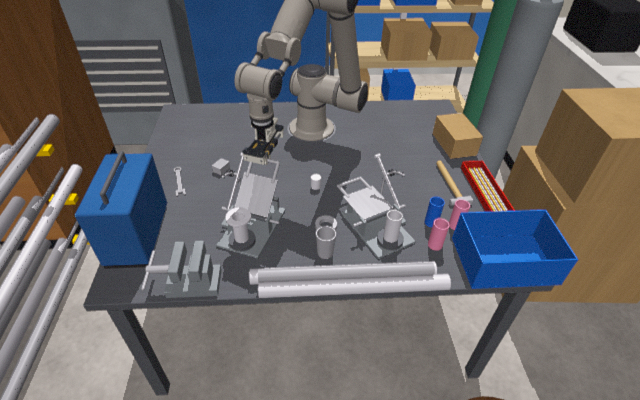

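The bar corner is now at (138,155) and the pin is still at (190,242), so plate and arm agree within about 1°. The arm is at rest, the grip is firm, and nothing else has moved. Handing in.

```bash
python3 -c "
from plant import bot
print(bot.close_job())"
```

```text
the job is handed in; nothing more can be done
None
```

The plate on the right stand, the one with the flanged stub, is swung up in line with its set arm. I handed the job in at about 4.4 s with the gripper still holding the bar. No verdict was reported.

**Last checks**
- **Angle:** the plate reads about 41° and the set arm about 41–42°. They agree to roughly 1°, inside the 3.4° limit. The readings for each varied by 1–2° between views.
- **Hold:** the fingers are closed on the 12 mm bar at 11.0 mm opening. The arm is still, with under 0.002 rad/s at any joint and about 8 N on the tool.
- **Rest of the bench:** in the last pictures the other plate is flat, and the set arms, stubs and bystanders look unmoved.

**What disagreed:** one corner I first picked in the side view was wrong, so I measured it again in a closer crop. That showed the plate 0.5–1° low, with a 14 N push on the tool. A 2 mm lift corrected the angle and reduced the push.

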